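# Set out the kitchen tools on their display cards

### The arm

A 6-joint arm with a two-finger parallel gripper is mounted at the origin on the work surface. World frame = base frame: x ahead of the robot, y to its left, z up, the work surface at z = 0. Lengths are in m, angles in rad, forces in N, time in s.
With the tool pointing down it reaches from about 0.275 to 0.75 m from the base axis. Payload 10.2 kg.
Tool frame: the origin (TCP) lies midway between the tips of the shut fingers; the grasp point (between the pads) lies robot.tcp_to_grasp behind it (robot.tcp_to_grasp is the distance from the TCP to the grasp point, in m); z points along the fingers, y is the line along which they close (so a half turn about z gives the same grasp; the last joint's range is limited). The gripper opens to 85 mm and grips with 20 to 120 N. Pads are 22 mm wide; open, the fingers measure 114 mm over their backs; the gripper's body (76 mm by 85 mm) begins 54 mm behind the grasp point. The pads swing forward as they close: fully open they stand 13 mm farther back than shut.
Start: joints at [-1.415, 0.313, 1.498, -0, 1.331, -0.223], TCP at [0.194, -0.488, 0.192] pointing down, gripper open.
Joint ranges: [-2.94, 2.94], [-0.97, 2.17], [0.19, 2.56], [-1.23, 4.37], [0.02, 3.11], [-2.88, 2.88]. Speed limits (rad/s): [2.39, 2.39, 3.01, 3.14, 3.14, 3.14].

### API

Orientations are given as [roll, pitch, yaw] about the fixed x, y, z axes, in that order (R = Rz(yaw) Ry(pitch) Rx(roll)).
In Python, from bench import robot, imaging gives the robot as it stands. The module is installed in compiled form; this text tells all that it offers.
- The arm moves only by the shell command python3 -m handwheel 'ROWS' [OPENING] [FORCE]. ROWS is JSON, a list of rows, each a list of 2 entries, a list of its own where there are three numbers: the shift along the tool's x, y, z in cm, then the turn, a rotation vector about the tool's x, y, z in degrees. A call has 1 to 20 rows; each row is the pose to reach, as a shift and turn from the pose commanded when the call began, along the tool's axes at that moment; what a row does not reach only later rows make up. A row lasts 1/8 s, in which the tool goes at most 62.5 mm and 10.7 degrees, less where a joint would pass 70% of its speed; a pose out of reach is approached as far as the arm can. A call with a gripper value outside its range is refused whole. OPENING is the closure in counts, from 0 (fully open) to 255 (shut), set as the call begins (- or left out, the last holds). The fingers move at their own pace and stop on an object; FORCE is the grip in N (left out, the last holds). Time passes only in rows, so rows that repeat a pose let the fingers close. It gives the time, the measured TCP pose, the force, the opening and the grip force at its end, in the units of the state.
- robot.state(): the state, without advancing time (a new reading comes with each control period).
- imaging.grab_frame(name): name is "scene" or "top" or "wrist"; returns a dict with "img" (420x560x3 uint8, blue, green, red), "intrinsics" (3x3 intrinsics, pixels), "R" (3x3) and "t" (3): a world point X has camera coordinates R X + t. Camera axes: x right, y down, z forward; pixel columns grow to the right and rows downward; lengths in m; the calibration is good to about 2 mm. A picture is of the moment at which its call begins. There is no depth.
- robot.job_done(): hands the job in; it is judged then, once.
The state is a dict: "t": time; "q": joint angles; "joint_vel": joint speeds; "joint_efforts": joint torques, N m; "position": TCP position; "tcp_rot": TCP orientation; "wrist_force": force on the tool from outside, world axes, zero at the start; "torque": the same for the moment, N m; "gripper_width": finger opening in m; "grip_force": force on a finger pad.
Only numpy, scipy, OpenCV 4.12 (cv2) and the standard library are available. Lean on these libraries where they do the work, as an engineer would, in place of code of your own. Each camera call takes 0.05 s, during which the arm holds its last target. There are 200 camera calls.

### The job

Set out the stall's display: lay each of the four loose items (green-handled knife, wooden-handled cleaver, red-handled pizza wheel, brick-red sharpening stone) flat on the white card that shows its own outline, right side up, lying along and covering the outline, with handles over the painted handles and blades over the painted blades (the stone may lie either way round). Leave the little amber oil bottle standing, and let go of everything at the end.

Things in the scene. Friction and masses are not known exactly. Their poses are not given: they have to be found in the camera images.
- knife: Small kitchen knife with green handle and narrow steel blade, 170 mm long, about 80 g. Lies flat on the table at the start; origin on its underside, below the middle of the best grip on the handle, which is near the balance point; z up, x along the tool from handle to blade. Handle 20 mm wide (y) and 16 mm high, from x = -65 to +30 mm; blade 18 mm wide, 3 mm thick, from x = 30 to 105 mm.
- cleaver: Small cleaver with dark wooden handle and broad steel blade, 195 mm long, about 220 g. Lies flat on the table at the start; origin on its underside, below the middle of the best grip on the handle, which is near the balance point; z up, x along the tool from handle to blade. Handle 24 mm wide (y) and 18 mm high, from x = -70 to +25 mm; blade 60 mm wide (y from -38 to +22 mm), 4 mm thick, from x = 33 to 125 mm.
- wheel: Pizza wheel with red handle and round steel disc, 176 mm long, about 120 g. Lies flat on the table at the start; origin on its underside, below the middle of the best grip on the handle, which is near the balance point; z up, x along the tool from handle to blade. Handle 22 mm wide (y) and 17 mm high, from x = -65 to +30 mm; disc 64 mm across, 4 mm thick, centred at x = 79 mm, with a hub 10 mm high.
- stone: Sharpening stone, a flat block 130 x 45 x 22 mm (x, y, z), brick-red upper half and grey lower half, about 300 g. Lies flat on its grey face at the start; origin at the centre of its underside, z up, x along its length. Grip it across the 45 mm.
- card_knife: White display card, a fixed board 210 x 82 x 4 mm lying flat on the table; origin at the centre of its underside, z up, top face at z = 4 mm, long side along x. Painted on it is the full-size outline of the knife (green handle, narrow dark blade). The outline's handle points to the card's -x and its blade to +x; a tool lying right on it has its origin at x = -30 mm, y = 0, z = 4 mm in the card's frame and its axes along the card's.
- card_cleaver: White display card, a fixed board 210 x 82 x 4 mm lying flat on the table; origin at the centre of its underside, z up, top face at z = 4 mm, long side along x. Painted on it is the full-size outline of the cleaver (brown handle, broad dark blade). The outline's handle points to the card's -x and its blade to +x; a tool lying right on it has its origin at x = -30 mm, y = 0, z = 4 mm in the card's frame and its axes along the card's.
- card_wheel: White display card, a fixed board 210 x 82 x 4 mm lying flat on the table; origin at the centre of its underside, z up, top face at z = 4 mm, long side along x. Painted on it is the full-size outline of the pizza wheel (red handle, round dark disc). The outline's handle points to the card's -x and its blade to +x; a tool lying right on it has its origin at x = -30 mm, y = 0, z = 4 mm in the card's frame and its axes along the card's.
- card_stone: White display card, a fixed board 210 x 82 x 4 mm lying flat on the table; origin at the centre of its underside, z up, top face at z = 4 mm, long side along x. Painted on it is the full-size outline of the stone (a plain brick-red rectangle 130 x 45 mm). The outline is centred on the card, length along x; the stone lying right on it has its origin at x = 0, y = 0, z = 4 mm in the card's frame.
- oil: Little amber oil bottle with black cap, 32 mm across and 58 mm high, loose, standing between two of the cards (as do an aluminium tin with a blue rim, 35 mm across and 30 mm high, and a brass ring, 32 mm across and 22 mm high). Origin at the centre of its underside, z up. It is to stay standing.
There are look-alikes about, which are no part of the job. Leave any pink or yellow look-alike of the wheel alone. Several things have the shape of the oil; the one meant has the colours described above.

How it is judged:
By the outcome, as a careful person would: the job done as asked, in the order asked, and still so for the second after the job is handed in, with the robot touching nothing.
It also fails if it takes over 118 s, if anything falls off the work surface, if the arm or the gripper's body presses on something with over 40 N, if the wrist force passes 120 N, or if a joint passes its speed limit or range.

## Working session

There is one attempt and no reset: what is moved stays moved. The work goes in short steps, Python scripts to look and compute and a shell command to move; the robot and the scene stay as the last step left them, time stands still between calls to the robot, and variables do not carry over. Pictures are saved under pics/ and viewed, at most 14 in all, crops included, and the job is handed in when it is done.

```bash
mkdir -p pics; python3 - <<'E'
from bench import robot, imaging
import cv2,numpy as np,pickle
for n in("scene","top"):
    f=imaging.grab_frame(n); pickle.dump(f,open(n+".pkl","wb")); cv2.imwrite(f"pics/{n}0.png",f["img"])
    print(n,np.round(f["intrinsics"],1).tolist(),np.round(f["R"],3).tolist(),np.round(f["t"],3).tolist())
s=robot.state();print(s["t"],s["position"],s["tcp_rot"],s["gripper_width"],robot.tcp_to_grasp)
E
```

```text
scene [[426.9, 0.0, 273.4], [0.0, 426.9, 212.7], [0.0, 0.0, 1.0]] [[0.626, 0.78, 0.006], [0.554, -0.439, -0.707], [-0.549, 0.446, -0.707]] [-0.211, -0.271, 1.368]
top [[520.5, 0.0, 275.8], [0.0, 520.5, 224.4], [0.0, 0.0, 1.0]] [[0.027, -1.0, 0.008], [-0.991, -0.028, -0.133], [0.133, -0.004, -0.991]] [-0.107, 0.458, 1.43]
0.1 [ 0.1940808  -0.48752158  0.19129526] [-3.14049489e+00 -2.48874671e-04  3.78801188e-01] 0.08541861714996228 0.0187
```

View pics/top0.png

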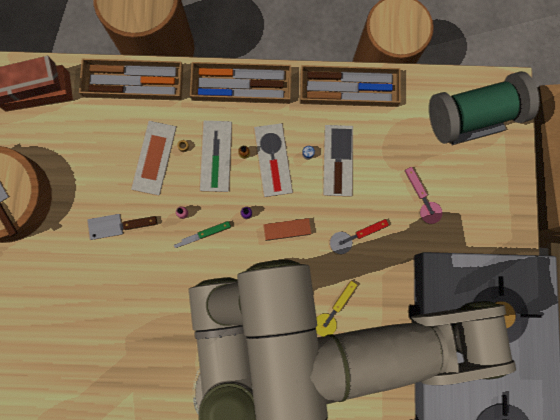

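View pics/scene0.png

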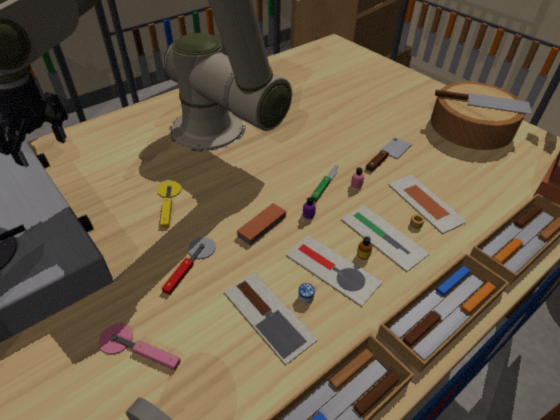

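The top view shows, left to right, the cards for stone (154,158), knife (215,157), wheel (273,160) and cleaver (338,160). The loose tools are the cleaver (125,226), knife (205,234), stone (288,229) and red wheel (360,235).

Possible mix-ups:
- **Wheel:** the pink (425,195) and yellow (340,308) wheels are look-alikes. I choose the red one at (360,235).
- **Oil:** the pink (182,212) and purple (247,212) bottles have the same shape. The amber one with the black cap is at (244,152).
- **Knife and cleaver:** the crates at the top hold other tools, with orange, brown and blue handles. The loose ones are the green knife and brown cleaver in the middle.
- **Stone:** the painted outline (154,158) and the bricks at (30,80). I choose the block at (288,229).

```bash
cat > h.py <<'E'
import numpy as np,cv2
def ray(f,px,z):
    px=np.atleast_2d(np.asarray(px,float)); K=np.asarray(f["intrinsics"]);R=np.asarray(f["R"]);t=np.asarray(f["t"])
    d=np.c_[px,np.ones(len(px))]@np.linalg.inv(K).T@R; c=-R.T@t
    return (c+d*((z-c[2])/d[:,2])[:,None])[:,:2]
def proj(f,X):
    X=np.atleast_2d(X); p=(X@np.asarray(f["R"]).T+f["t"])@np.asarray(f["intrinsics"]).T; return p[:,:2]/p[:,2:]
def masks(img):
    h=cv2.cvtColor(img,cv2.COLOR_BGR2HSV).astype(int);H,S,V=h[...,0],h[...,1],h[...,2]
    return dict(green=(H>45)&(H<80)&(S>120)&(V>40),red=((H<4)|(H>174))&(S>185)&(V>90),
      brick=((H<10)|(H>176))&(S>100)&(S<200)&(V>80),brown=((H<14)|(H>174))&(S>90)&(V<100)&(V>25),white=(S<45)&(V>120))
def blobs(m,amin):
    m=m.astype(np.uint8); n,l,s,c=cv2.connectedComponentsWithStats(m)
    return [np.argwhere(l==i)[:,::-1] for i in range(1,n) if s[i,4]>=amin]
def rect(P):
    (c,(w,h),_)=r=cv2.minAreaRect((P*1000).astype(np.float32)); b=cv2.boxPoints(r)
    e=b[1]-b[0] if np.linalg.norm(b[1]-b[0])>np.linalg.norm(b[2]-b[1]) else b[2]-b[1]
    return np.array(c),max(w,h),min(w,h),np.degrees(np.arctan2(e[1],e[0]))
E
python3 - <<'E'
import pickle,cv2,numpy as np; from h import *
f=pickle.load(open("top.pkl","rb")); im=f["img"]
cv2.imwrite("pics/crop.png",cv2.resize(im[110:260,75:455],None,fx=2.1,fy=2.1,interpolation=cv2.INTER_CUBIC))
for k,z in [("green",.012),("red",.012),("brick",.018),("brown",.012),("white",.004)]:
    m=masks(im)[k].copy(); m[:110]=0;m[262:]=0;m[:,:75]=0;m[:,455:]=0
    for b in blobs(m,40):
        P=ray(f,b,z);r=rect(P);print(k,len(b),b.mean(0).round(),"mean",(P.mean(0)*1e3).round(1),"rect",r[0].round(1),np.round(r[1:],1))
E
```

```text
green 170 [215. 171.] mean [614.2  85.9] rect [614.2  85.9] [88.9 15.6 -0.2]
green 190 [214. 229.] mean [444.6  80.4] rect [444.4  81.2] [ 92.9  17.5 -67.6]
red 185 [275. 175.] mean [606.6 -88.8] rect [607.  -88.8] [89.4 17.1  9.6]
red 200 [372. 228.] mean [ 460.  -367.7] rect [ 460. -368.] [ 94.   19.3 -64.2]
brick 641 [153. 157.] mean [647.7 263.5] rect [648.1 263.3] [127.6  43.  -10.3]
brick 691 [287. 229.] mean [ 451.2 -126.3] rect [ 451.3 -126. ] [126.7  44.3 -80.7]
brown 223 [338. 177.] mean [ 605.8 -269.2] rect [ 606.8 -268.1] [88.7 20.1  0.6]
brown 243 [139. 223.] mean [458. 293.] rect [458.  292.8] [ 96.5  23.1 -78.3]
white 1232 [153. 158.] mean [650.3 266.4] rect [651.8 266.9] [209.3  80.9 -10.4]
white 1575 [216. 155.] mean [665.   86.7] rect [662.4  86.9] [209.3  81.1  -0.3]
white 1268 [273. 161.] mean [650.3 -81.7] rect [655.6 -80.3] [209.2  81.    9.7]
white 1004 [336. 166.] mean [ 640.  -263.8] rect [ 659.8 -269.4] [209.2  80.3  -0.5]
white 539 [104. 226.] mean [445.3 394.1] rect [445.5 395.1] [ 89.6  58.3 -77.8]
white 222 [339. 241.] mean [ 422.3 -276.1] rect [ 424.8 -277.5] [ 61.   47.4 -73.5]
white 100 [186. 241.] mean [411.3 160.5] rect [410.1 163.5] [ 66.4  16.  -66.3]
```

View pics/crop.png

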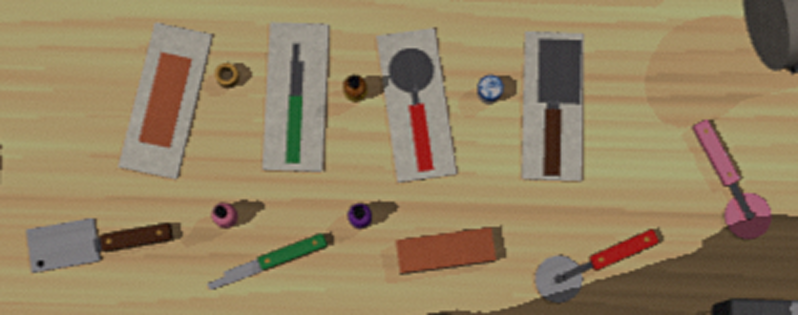

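The crop confirms the choices: red wheel, green knife, brown cleaver and brick stone are loose, and the amber bottle is at crop (355,87) between the knife and wheel cards. Card sizes come out at 209x81 mm against 210x82, so I'll cross-check the positions with the scene camera.

```bash
cat >> h.py <<'E'
def go(pos,yaw):
    """shift (cm) and turn (deg) in tool axes to a tool-down pose, pos in mm, yaw deg"""
    from bench import robot; from scipy.spatial.transform import Rotation as Ro
    s=robot.state(); R=Ro.from_euler('xyz',s["tcp_rot"]); T=Ro.from_euler('xyz',[180,0,yaw],degrees=True)
    print("t %.2f"%s["t"],"pos",np.round(s["position"]*1000,1),"rpy",np.degrees(s["tcp_rot"]).round(1),"w %.4f"%s["gripper_width"],"shift",np.round(R.inv().apply(np.array(pos)/1000-s["position"])*100,2),"turn",np.round((R.inv()*T).as_rotvec(degrees=True),1))
E
python3 - <<'E'
import pickle; from h import *
f=pickle.load(open("scene.pkl","rb")); im=f["img"];M=masks(im)
for k,z,pts in [("green",.012,[(444,81),(614,86)]),("red",.012,[(460,-368),(607,-89)]),("brick",.018,[(451,-126),(648,263)]),("brown",.012,[(458,293),(606,-268)]),("white",.004,[(662,87),(655,-80),(650,266),(660,-269),(445,395),(424,-277)])]:
    bl=blobs(M[k],40)
    for p in pts:
        q=proj(f,[p[0]/1e3,p[1]/1e3,z])[0]; b=min(bl,key=lambda b:np.hypot(*(b.mean(0)-q)))
        P=ray(f,b,z);r=rect(P);print(k,p,len(b),"mean",(P.mean(0)*1e3).round(1),"rect",r[0].round(1),np.round(r[1:],1))
go([438,97,120],112.5)
E
```

```text
green (444, 81) 140 mean [445.8  76. ] rect [445.2  77.1] [ 97.3  17.9 -67. ]
green (614, 86) 145 mean [618.1  78.7] rect [617.5  78.7] [88.7 13.8 -0.3]
red (460, -368) 275 mean [ 458.4 -370.2] rect [ 457.2 -368.3] [ 94.2  19.2 -64.3]
red (607, -89) 197 mean [611.8 -94.7] rect [610.8 -94.9] [85.9 15.6  9.8]
brick (451, -126) 425 mean [ 451.  -133.3] rect [ 448.9 -127.7] [127.9  42.7 -80.6]
brick (648, 263) 348 mean [658.1 248.8] rect [656.3 249.5] [124.6  41.9 -10.2]
brown (458, 293) 164 mean [457.7 285.4] rect [458.1 286.2] [107.7  27.  -76.7]
brown (606, -268) 362 mean [ 611.3 -274. ] rect [ 610.1 -274. ] [90.8 21.   0.2]
white (662, 87) 1772 mean [670.8  83.9] rect [660.7  84.5] [ 2.097e+02  8.180e+01 -2.000e-01]
white (655, -80) 1738 mean [657.  -83.4] rect [654.1 -81.5] [209.5  82.7   9.8]
white (650, 266) 1082 mean [657.6 260.9] rect [649.5 263.8] [209.5  81.6 -10.3]
white (660, -269) 1804 mean [ 648.8 -267. ] rect [ 658.5 -271.3] [ 2.098e+02  8.180e+01 -2.000e-01]
white (445, 395) 300 mean [444.  392.1] rect [441.8 392.1] [ 87.4  56.9 -78. ]
white (424, -277) 107 mean [ 419.6 -268.8] rect [ 424.5 -270.6] [ 59.2  30.9 -41.2]
t 0.10 pos [ 194.1 -487.5  191.3] rpy [-179.9   -0.    21.7] w 0.0854 shift [ 44.28 -45.28   7.19] turn [ -0.   -0.1 -90.8]
```

Both views agree to about 2 mm. Moving to hover over the knife, with the gripper still open.

```bash
python3 -m handwheel '[[[44.3,-45.3,4],[0,0,-90.8]],[[44.3,-45.3,4],[0,0,-90.8]],[[44.3,-45.3,4],[0,0,-90.8]],[[44.3,-45.3,4],[0,0,-90.8]],[[44.3,-45.3,4],[0,0,-90.8]],[[44.3,-45.3,4],[0,0,-90.8]],[[44.3,-45.3,4],[0,0,-90.8]],[[44.3,-45.3,4],[0,0,-90.8]],[[44.3,-45.3,4],[0,0,-90.8]],[[44.3,-45.3,4],[0,0,-90.8]],[[44.3,-45.3,4],[0,0,-90.8]],[[44.3,-45.3,4],[0,0,-90.8]],[[44.3,-45.3,4],[0,0,-90.8]],[[44.3,-45.3,4],[0,0,-90.8]]]' 0 60
python3 - <<'E'
from bench import imaging; from h import *
f=imaging.grab_frame("wrist"); im=f["img"]; cv2.imwrite("pics/w1.png",im); M=masks(im)
for b in blobs(M["green"],200):
    P=ray(f,b,.012);r=rect(P);print(len(b),b.mean(0).round(),"mean",(P.mean(0)*1e3).round(1),"rect",r[0].round(1),np.round(r[1:],1))
go([438,97,3],112.5)
E
```

```text
t: 1.85
position: [0.4381, 0.0958, 0.152]
tcp_rot: [3.141, 0.0, 1.962]
wrist_force: [-0.2, 0.5, 0.2]
gripper_width: 0.0851
grip_force: 0.0
1589 [282. 203.] mean [442.6  81.6] rect [443.   79.9] [ 94.6  18.4 -67.2]
1382 [429. 256.] mean [609.2  86.9] rect [609.8  86.9] [92.2 18.3 -0.2]
t 1.90 pos [438.2  96.  152. ] rpy [180.    0.  112.4] w 0.0858 shift [ 0.11  0.02 14.9 ] turn [ 0.   0.  -0.1]
```

View pics/w1.png

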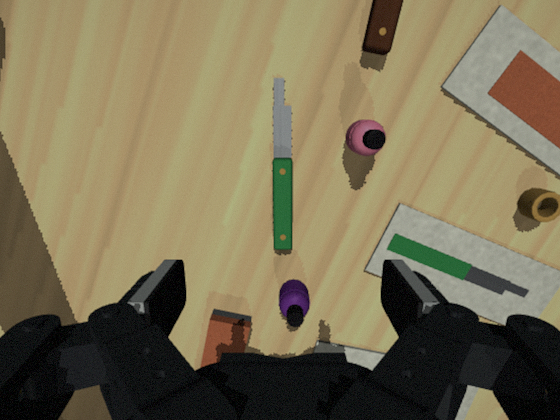

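The wrist view shows the knife (282,160) centred between the fingers, handle (282,203) reading 95x18 mm as expected, and the purple bottle clear of the finger paths. Descending and gripping.

```bash
python3 -m handwheel '[[[0.1,0.05,5],[0,0,0]],[[0.1,0.05,10],[0,0,0]],[[0.1,0.05,13.5],[0,0,0]],[[0.1,0.05,14.8],[0,0,0]],[[0.1,0.05,14.8],[0,0,0]]]' 0 60
python3 -m handwheel '[[[0,0,0],[0,0,0]],[[0,0,0],[0,0,0]],[[0,0,0],[0,0,0]],[[0,0,0],[0,0,0]],[[0,0,0],[0,0,0]],[[0,0,0],[0,0,0]]]' 255 60
python3 -c "
from h import *
go([631.5,86,150],-.25)"
```

```text
t: 2.52
position: [0.4385, 0.0978, 0.004]
tcp_rot: [-3.141, -0.0, 1.963]
wrist_force: [0.8, -0.8, -0.6]
gripper_width: 0.0855
grip_force: 0.0
t: 3.28
position: [0.4383, 0.0981, 0.0038]
tcp_rot: [-3.142, -0.0, 1.964]
wrist_force: [0.0, 0.1, 0.6]
gripper_width: -0.0002
grip_force: 0.0
t 3.27 pos [438.3  98.1   3.8] rpy [-180.    -0.   112.5] w -0.0002 shift [ -8.51  17.39 -14.62] turn [ -0.   -0.  112.8]
```

The gripper shut to zero width, so it missed the handle. I need to look.

```bash
python3 - <<'E'
from bench import imaging,robot; from h import *
a=imaging.grab_frame("wrist")["img"]; f=imaging.grab_frame("scene"); b=f["img"]
print(proj(f,[.438,.098,.01]),{k:np.round(v,3) for k,v in robot.state().items() if k in("q","gripper_width","grip_force","wrist_force")})
cv2.imwrite("pics/miss.png",np.hstack([cv2.resize(a,(400,300)),cv2.resize(b[130:280,230:430],(400,300))]))
E
```

```text
[[324.48262275 183.89371389]] {'q': array([-0.042,  0.412,  1.929,  0.   ,  0.8  , -0.435]), 'wrist_force': array([0.382, 0.054, 0.684]), 'grip_force': np.float64(0.0), 'gripper_width': np.float64(-0.0)}
```

View pics/miss.png

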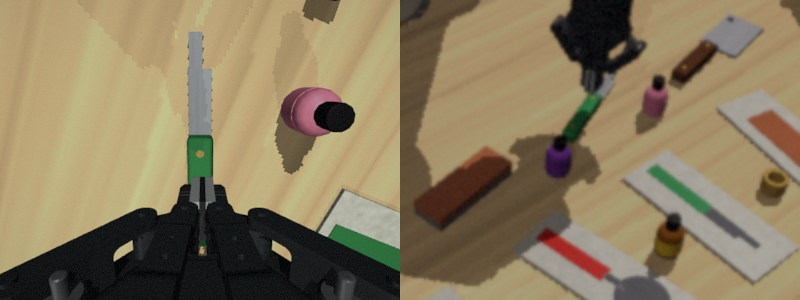

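The right pane shows the knife unmoved, with the shut fingertips near (590,85), apparently above the handle. I'll zoom in and mark the heights along the tool axis.

```bash
python3 - <<'E'
from bench import imaging,robot; from h import *
f=imaging.grab_frame("scene"); b=cv2.resize(f["img"][120:220,270:390],(720,600),interpolation=cv2.INTER_CUBIC)
for z in(.004,.02,.04,.06):
    p=(proj(f,[.4383,.0981,z])[0]-[270,120])*6; print(z,p.round()); cv2.line(b,(int(p[0])+40,int(p[1])),(int(p[0])+60,int(p[1])),(255,0,255),2)
cv2.imwrite("pics/miss2.png",b)
w=imaging.grab_frame("wrist"); c=-np.array(w["R"]).T@w["t"]; print("wrist cam",c.round(3)); 
for z in(.004,.02,.04): print(z,proj(w,[.4383,.0981,z])*400/560)
E
```

```text
0.004 [326. 394.]
0.02 [330. 367.]
0.04 [334. 333.]
0.06 [338. 298.]
wrist cam [0.413 0.158 0.187]
0.004 [[202.685189   168.39964249]]
0.02 [[202.70240349 175.48312427]]
0.04 [[202.72863512 186.27701294]]
```

View pics/miss2.png

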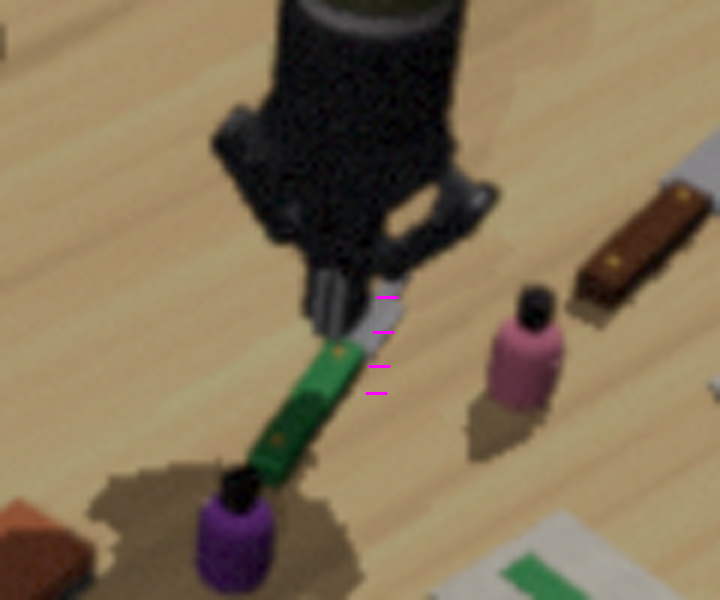

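The tip pixel (334,335) sits about 35 mm above the reported TCP height, so the reported z disagrees with both views. I'll calibrate by touching bare table beside the knife with shut fingers.

```bash
python3 -m handwheel '[[[0,0,-2],[0,0,0]],[[0,-4,-2],[0,0,0]],[[0,-8,-2],[0,0,0]],[[0,-8,0],[0,0,0]],[[0,-8,1.5],[0,0,0]],[[0,-8,1.5],[0,0,0]]]'
python3 - <<'E'
from bench import imaging; from h import *
f=imaging.grab_frame("scene"); 
print([ (z,(proj(f,[.364,.067,z])[0]-[260,110]).round()*5) for z in (-.011,.004,.02,.03)])
cv2.imwrite("pics/tip.png",cv2.resize(f["img"][110:220,260:380],(600,550),interpolation=cv2.INTER_CUBIC))
E
```

```text
t: 4.22
position: [0.3638, 0.0675, -0.0117]
tcp_rot: [-3.14, -0.001, 1.963]
wrist_force: [0.6, 0.1, 0.8]
gripper_width: 0.0002
grip_force: 0.0
[(-0.011, array([190., 350.])), (0.004, array([190., 330.])), (0.02, array([190., 310.])), (0.03, array([190., 295.]))]
```

View pics/tip.png

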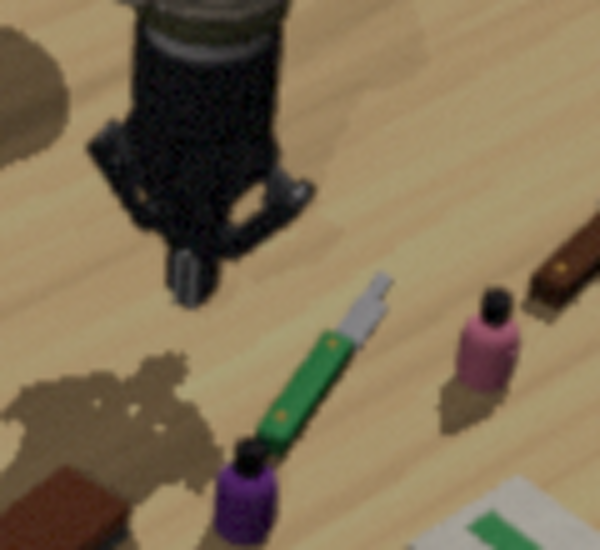

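Reported z is -12 mm with no contact, and the tip at (190,305) reads about 23 mm up. So the z reading is roughly 33 mm too low; feeling for the table.

```bash
python3 -m handwheel '[[[0,0,1],[0,0,0]],[[0,0,1.5],[0,0,0]],[[0,0,1.5],[0,0,0]]]' | grep -E "pos|force"
python3 -m handwheel '[[[0,0,0.3],[0,0,0]],[[0,0,0.3],[0,0,0]]]' | grep -E "pos|wrist"
```

```text
position: [0.3641, 0.0675, -0.0265]
wrist_force: [-0.1, 0.4, -0.1]
grip_force: 0.0
position: [0.3644, 0.0674, -0.0293]
wrist_force: [-0.9, -0.7, 0.8]
```

```bash
python3 -m handwheel '[[[0,0,0.2],[0,0,0]],[[0,0,0.2],[0,0,0]]]' | grep -E "pos|wrist"
```

```text
position: [0.3643, 0.0674, -0.0313]
wrist_force: [-0.6, -0.3, 0.3]
```

```bash
python3 -m handwheel '[[[0,0,0.2],[0,0,0]],[[0,0,0.2],[0,0,0]]]' | grep -E "pos|wrist"
```

```text
position: [0.3643, 0.0674, -0.0333]
wrist_force: [-1.0, 0.4, -0.6]
```

```bash
python3 -m handwheel '[[[0,0,0.2],[0,0,0]],[[0,0,0.2],[0,0,0]]]' | grep -E "pos|wrist"
```

```text
position: [0.3643, 0.0674, -0.0353]
wrist_force: [-0.2, -1.0, 0.1]
```

```bash
python3 -m handwheel '[[[0,0,0.2],[0,0,0]],[[0,0,0.2],[0,0,0]]]' | grep -E "pos|wrist"
```

```text
position: [0.3643, 0.0674, -0.0373]
wrist_force: [-0.1, -0.3, -0.4]
```

```bash
python3 - <<'E'
from bench import imaging; from h import *
f=imaging.grab_frame("scene"); w=imaging.grab_frame("wrist")
print([ (z,(proj(f,[.364,.067,z])[0]-[260,110]).round()*3.3) for z in (-.035,.0,.02)],proj(w,[.364,.067,0])*400/560)
cv2.imwrite("pics/tip2.png",np.hstack([cv2.resize(f["img"][110:220,260:380],(396,363),interpolation=cv2.INTER_CUBIC),cv2.resize(w["img"],(400,363))]))
E
```

```text
[(-0.035, array([122.1, 254.1])), (0.0, array([125.4, 221.1])), (0.02, array([125.4, 204.6]))] [[201.96702388 187.33542624]]
```

View pics/tip2.png

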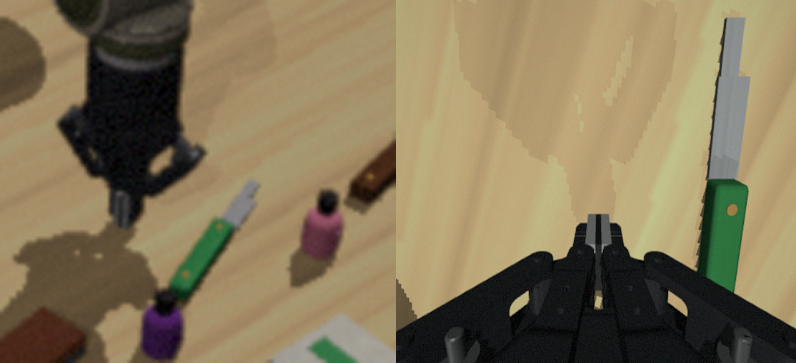

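Tip at (124,226), essentially at table level, with the shadow meeting it at (600,215). A few more 2 mm steps.

```bash
python3 -m handwheel '[[[0,0,0.15],[0,0,0]],[[0,0,0.15],[0,0,0]]]' | grep -E "pos|wrist"
```

```text
position: [0.3643, 0.0674, -0.0388]
wrist_force: [0.5, -0.4, -0.1]
```

```bash
python3 -m handwheel '[[[0,0,0.15],[0,0,0]],[[0,0,0.15],[0,0,0]]]' | grep -E "pos|wrist"
```

```text
position: [0.3645, 0.0674, -0.0395]
wrist_force: [-4.0, -0.3, 18.0]
```

Contact at reported z = -39 mm, so true height = reported + 39 mm. I'll add that and grip the knife.

```bash
sed -i 's|pos)/1000-s\["position"\]|pos)/1000-np.array([0,0,.039])-s["position"]|; s|np.round(s\["position"\]\*1000,1)|np.round(s["position"]*1000+[0,0,39],1)|' h.py
python3 -m handwheel '[[[0,0,-3],[0,0,0]],[[0,0,-6],[0,0,0]],[[0,0,-6],[0,0,0]]]' 0 60 | grep pos
python3 -c "
from h import *
go([437,97,1.5],112.5)"
```

```text
position: [0.3656, 0.0673, 0.0211]
t 6.88 pos [365.6  67.3  60.1] rpy [1.798e+02 1.000e-01 1.125e+02] w 0.0543 shift [0.02 7.72 5.88] turn [0.2 0.1 0. ]
```

```bash
python3 -m handwheel '[[[0,4,0],[0,0,0]],[[0,7.7,0],[0,0,0]],[[0,7.7,3],[0,0,0]],[[0,7.7,5],[0,0,0]],[[0,7.7,5.85],[0,0,0]],[[0,7.7,5.85],[0,0,0]]]' 0 60 | grep pos
python3 -m handwheel '[[[0,0,0],[0,0,0]],[[0,0,0],[0,0,0]],[[0,0,0],[0,0,0]],[[0,0,0],[0,0,0]],[[0,0,0],[0,0,0]],[[0,0,0],[0,0,0]]]' 255 60
python3 -c "
from h import *
go([631.5,86,60],-.25)"
```

```text
position: [0.4351, 0.0969, -0.0392]
t: 8.38
position: [0.4359, 0.0969, -0.0382]
tcp_rot: [3.141, 0.0, 1.964]
wrist_force: [-0.5, -0.1, 5.3]
gripper_width: 0.0185
grip_force: 59.6
t 8.38 pos [435.9  96.9   0.8] rpy [180.    0.  112.5] w 0.0185 shift [-8.5  17.66 -5.9 ] turn [ 1.000e-01 -0.000e+00  1.128e+02]
```

Grip holds at 18.5 mm. Lifting and carrying the knife to its card.

```bash
python3 -m handwheel '[[[0,0,-5],[0,0,0]],[[0,0,-10],[0,0,0]],[[-8.5,17.7,-10],[0,0,112.8]],[[-8.5,17.7,-10],[0,0,112.8]],[[-8.5,17.7,-10],[0,0,112.8]],[[-8.5,17.7,-10],[0,0,112.8]],[[-8.5,17.7,-10],[0,0,112.8]],[[-8.5,17.7,-10],[0,0,112.8]],[[-8.5,17.7,-10],[0,0,112.8]],[[-8.5,17.7,-10],[0,0,112.8]],[[-8.5,17.7,-10],[0,0,112.8]],[[-8.5,17.7,-10],[0,0,112.8]],[[-8.5,17.7,-10],[0,0,112.8]],[[-8.5,17.7,-10],[0,0,112.8]],[[-8.5,17.7,-10],[0,0,112.8]]]' 255 60 | grep -E "pos|rot|width"
python3 - <<'E'
from bench import imaging; from h import *
f=imaging.grab_frame("wrist");cv2.imwrite("pics/w2.png",f["img"]); go([631.7,86,6],-.25)
M=masks(f["img"])
for b in blobs(M["green"],100):
    for z in(.004,.11): P=ray(f,b,z);r=rect(P);print(z,len(b),b.mean(0).round(),r[0].round(1),np.round(r[1:],1))
E
```

```text
position: [0.6315, 0.0861, 0.0611]
tcp_rot: [-3.142, 0.0, -0.003]
gripper_width: 0.019
t 10.30 pos [631.5  86.1 100.2] rpy [-180.     0.    -0.2] w 0.0188 shift [0.02 0.01 9.42] turn [-0.  0.  0.]
0.004 5909 [283. 285.] [565.9  85.4] [134.   36.6   0. ]
0.11 5909 [283. 285.] [624.1  85.3] [74.8 20.5  0. ]
```

View pics/w2.png

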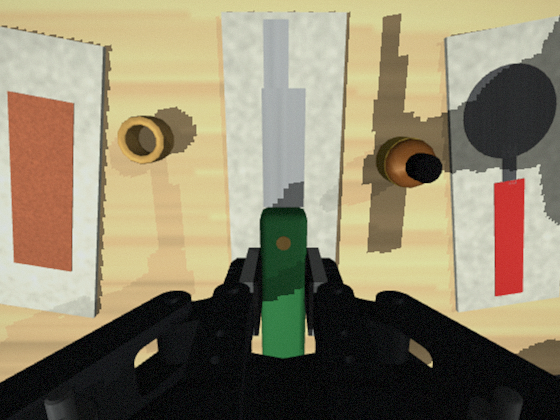

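The knife is held level and straight, right side up, over its card (285,100). The amber bottle (410,162) is clear of the opening fingers. Lowering and releasing.

```bash
python3 -m handwheel '[[[0,0,5],[0,0,0]],[[0,0,8.5],[0,0,0]],[[0,0,9.45],[0,0,0]],[[0,0,9.45],[0,0,0]],[[0,0,9.45],[0,0,0]]]' 255 60 | grep -E "pos|force"
python3 -m handwheel '[[[0,0,0],[0,0,0]],[[0,0,0],[0,0,0]],[[0,0,0],[0,0,0]],[[0,0,-4],[0,0,0]],[[0,0,-9],[0,0,0]],[[0,0,-10],[0,0,0]]]' 0 60 | grep -E "pos|width"
python3 - <<'E'
from h import *
u=lambda a:np.array([np.cos(np.radians(a)),np.sin(np.radians(a))])
hc=(np.array([458,292.8])+[458.1,287])/2; print("cleaver origin",hc+22.5*u(102)); go([*(hc+22.5*u(102)),150],102)
E
```

```text
position: [0.6323, 0.0861, -0.0321]
wrist_force: [-0.1, 1.1, -0.8]
grip_force: 59.4
position: [0.6333, 0.0861, 0.0706]
gripper_width: 0.0855
cleaver origin [453.37198696 311.90832102]
t 11.68 pos [633.3  86.1 109.6] rpy [180.   -0.4  -0.3] w 0.0855 shift [-18.09 -22.49  -4.16] turn [   0.3   -0.2 -102.3]
```

```bash
python3 -m handwheel '[[[-18.1,-22.5,-4.2],[0,0,-102.3]],[[-18.1,-22.5,-4.2],[0,0,-102.3]],[[-18.1,-22.5,-4.2],[0,0,-102.3]],[[-18.1,-22.5,-4.2],[0,0,-102.3]],[[-18.1,-22.5,-4.2],[0,0,-102.3]],[[-18.1,-22.5,-4.2],[0,0,-102.3]],[[-18.1,-22.5,-4.2],[0,0,-102.3]],[[-18.1,-22.5,-4.2],[0,0,-102.3]],[[-18.1,-22.5,-4.2],[0,0,-102.3]],[[-18.1,-22.5,-4.2],[0,0,-102.3]],[[-18.1,-22.5,-4.2],[0,0,-102.3]],[[-18.1,-22.5,-4.2],[0,0,-102.3]]]' | grep -E "pos|width"
cat >> h.py <<'E'
def show(cam,items,amin=150,save=None):
    from bench import imaging
    f=imaging.grab_frame(cam); M=masks(f["img"])
    if save: cv2.imwrite(save,f["img"])
    for k,z in items:
        for b in blobs(M[k],amin):
            P=ray(f,b,z);r=rect(P);print(cam,k,z,len(b),b.mean(0).round(),r[0].round(1),np.round(r[1:],1))
E
python3 - <<'E'
from h import *
go([453.4,311.9,1],102)
show("wrist",[("brown",.014),("white",.004)],800,"pics/w3.png")
show("top",[("green",.016),("green",.006)],100,"pics/t3.png")
E
```

```text
position: [0.4516, 0.312, 0.1085]
gripper_width: 0.0856
t 13.18 pos [451.6 312.  147.5] rpy [-180.     0.   101.9] w 0.0856 shift [-0.04  0.18 14.65] turn [-0.   0.  -0.1]
wrist brown 0.014 2372 [285. 220.] [457.5 291.1] [ 95.9  23.4 -78.6]
wrist white 0.004 8036 [295. 100.] [444.3 392.4] [ 91.6  60.1 -78.2]
wrist white 0.004 6093 [459. 258.] [650.7 264.7] [210.   82.7 -10.3]
top green 0.016 180 [215. 170.] [614.6  85.9] [91.5 18.2  0.3]
top green 0.006 180 [215. 170.] [617.   87.1] [92.1 18.3  0.3]
```

Wrist view and blade size (92x60 mm) confirm the cleaver, with its origin at about (453,313) and heading 101.7°. The knife's handle reads in place on its card. Gripping the cleaver.

```bash
python3 -m handwheel '[[[0.05,0.17,5],[0,0,0]],[[0.05,0.17,10],[0,0,0]],[[0.05,0.17,13.5],[0,0,0]],[[0.05,0.17,14.6],[0,0,0]],[[0.05,0.17,14.6],[0,0,0]],[[0.05,0.17,14.6],[0,0,0]]]' 0 90 | grep pos
python3 -m handwheel '[[[0,0,0],[0,0,0]],[[0,0,0],[0,0,0]],[[0,0,0],[0,0,0]],[[0,0,0],[0,0,0]],[[0,0,0],[0,0,0]],[[0,0,0],[0,0,0]]]' 255 90
python3 -c "
from h import *
go([629.4,-270,100],-.3)"
```

```text
position: [0.4543, 0.3133, -0.0357]
t: 14.78
position: [0.4535, 0.313, -0.0367]
tcp_rot: [3.141, -0.0, 1.78]
wrist_force: [-1.4, -0.2, 5.5]
gripper_width: 0.0217
grip_force: 89.3
t 14.78 pos [453.5 313.    2.3] rpy [180.  -0. 102.] w 0.0217 shift [-60.68   5.08  -9.77] turn [  0.   -0.  102.3]
```

```bash
python3 -m handwheel '[[[0,0,-5],[0,0,0]],[[0,0,-9.8],[0,0,0]],[[-60.7,5.1,-9.8],[0,0,102.3]],[[-60.7,5.1,-9.8],[0,0,102.3]],[[-60.7,5.1,-9.8],[0,0,102.3]],[[-60.7,5.1,-9.8],[0,0,102.3]],[[-60.7,5.1,-9.8],[0,0,102.3]],[[-60.7,5.1,-9.8],[0,0,102.3]],[[-60.7,5.1,-9.8],[0,0,102.3]],[[-60.7,5.1,-9.8],[0,0,102.3]],[[-60.7,5.1,-9.8],[0,0,102.3]],[[-60.7,5.1,-9.8],[0,0,102.3]],[[-60.7,5.1,-9.8],[0,0,102.3]],[[-60.7,5.1,-9.8],[0,0,102.3]],[[-60.7,5.1,-9.8],[0,0,102.3]],[[-60.7,5.1,-9.8],[0,0,102.3]]]' | grep -E "pos|width"
python3 - <<'E'
from h import *
go([629.4,-270,6.5],-.3)
show("wrist",[("brown",.11),("white",.10)],800,"pics/w4.png")
E
```

```text
position: [0.6295, -0.2693, 0.0611]
gripper_width: 0.0218
t 16.77 pos [ 629.5 -269.3  100.1] rpy [180.   -0.   -0.2] w 0.0218 shift [-0.01  0.06  9.36] turn [ 0.  -0.   0.1]
wrist brown 0.11 6045 [283. 291.] [ 620.9 -270.2] [72.2 24.3 -0.5]
wrist white 0.1 31476 [299. 105.] [ 687.1 -277.8] [107.8  62.9  -0.2]
wrist white 0.1 14947 [ 50. 191.] [ 670.9 -157. ] [126.4  49.9   9.8]
```

View pics/w4.png

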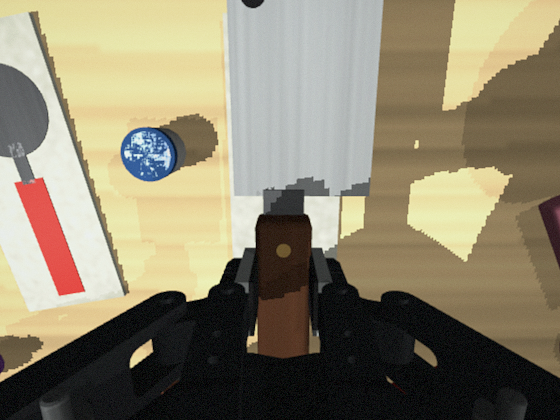

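The cleaver is level over its card, with the broad side at -y as in the outline and the tin (150,153) clear. Lowering.

```bash
python3 -m handwheel '[[[0,0.06,5],[0,0,0]],[[0,0.06,8.5],[0,0,0]],[[0,0.06,9.4],[0,0,0]],[[0,0.06,9.4],[0,0,0]],[[0,0.06,9.4],[0,0,0]],[[0,0.06,9.4],[0,0,0]]]' | grep -E "pos|force"
python3 -m handwheel '[[[0,0,0],[0,0,0]],[[0,0,0],[0,0,0]],[[0,0,0],[0,0,0]],[[0,0,-4],[0,0,0]],[[0,0,-9],[0,0,0]],[[0,0,-11],[0,0,0]]]' 0 60 | grep -E "pos|width"
python3 - <<'E'
from h import *
u=lambda a:np.array([np.cos(np.radians(a)),np.sin(np.radians(a))])
o=np.array([458.8,-368.1])+17.5*u(115.7); print("wheel",o); go([*o,150],115.7)
E
```

```text
position: [0.6297, -0.2708, -0.0326]
wrist_force: [-1.0, -0.5, 2.5]
grip_force: 89.5
position: [0.6305, -0.2715, 0.0803]
gripper_width: 0.0853
wheel [ 451.21096602 -352.33115213]
t 18.32 pos [ 630.5 -271.5  119.3] rpy [179.9  -0.2  -0.3] w 0.0853 shift [-17.87   8.18  -3.12] turn [   0.3    0.  -116. ]
```

```bash
python3 -m handwheel '[[[-17.9,8.2,-3.1],[0,0,-116]],[[-17.9,8.2,-3.1],[0,0,-116]],[[-17.9,8.2,-3.1],[0,0,-116]],[[-17.9,8.2,-3.1],[0,0,-116]],[[-17.9,8.2,-3.1],[0,0,-116]],[[-17.9,8.2,-3.1],[0,0,-116]],[[-17.9,8.2,-3.1],[0,0,-116]],[[-17.9,8.2,-3.1],[0,0,-116]],[[-17.9,8.2,-3.1],[0,0,-116]],[[-17.9,8.2,-3.1],[0,0,-116]],[[-17.9,8.2,-3.1],[0,0,-116]],[[-17.9,8.2,-3.1],[0,0,-116]],[[-17.9,8.2,-3.1],[0,0,-116]]]' | grep -E "pos|width"
python3 - <<'E'
from h import *
go([451.2,-352.3,1.5],115.7)
show("wrist",[("red",.014),("white",.004)],500,"pics/w5.png")
E
```

```text
position: [0.45, -0.3519, 0.1078]
gripper_width: 0.0856
t 19.95 pos [ 450.  -351.9  146.8] rpy [180.    0.  115.5] w 0.0856 shift [-0.08  0.09 14.53] turn [ 0.   0.  -0.2]
wrist red 0.014 1924 [284. 219.] [ 459.1 -370.5] [ 90.9  19.3 -64.8]
wrist white 0.004 730 [545.  12.] [ 571.1 -128.7] [29.2 17.6  9.8]
wrist white 0.004 8803 [498. 199.] [ 639.8 -271.4] [172.1  82.2  -0.2]
```

View pics/w5.png

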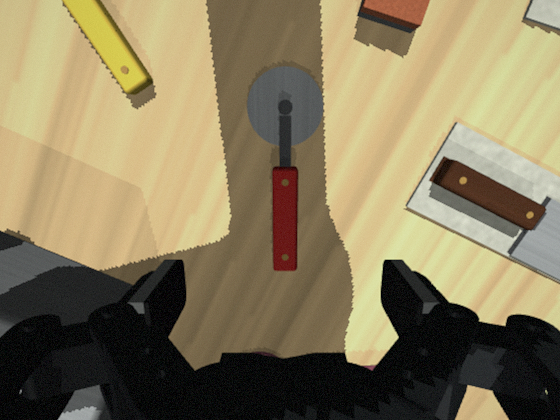

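The red wheel (285,170) lies between the fingers, the stove edge is off to the left, and yellow (105,40) is well away. The cleaver sits on its card (490,190). Gripping the wheel.

```bash
python3 -m handwheel '[[[-0.2,0.06,5],[0,0,0]],[[-0.2,0.06,10],[0,0,0]],[[-0.2,0.06,13.5],[0,0,0]],[[-0.2,0.06,14.5],[0,0,0]],[[-0.2,0.06,14.5],[0,0,0]],[[-0.2,0.06,14.5],[0,0,0]]]' 0 70 | grep -E "pos|force"
python3 -m handwheel '[[[0,0,0],[0,0,0]],[[0,0,0],[0,0,0]],[[0,0,0],[0,0,0]],[[0,0,0],[0,0,0]],[[0,0,0],[0,0,0]],[[0,0,0],[0,0,0]]]' 255 70
python3 -c "
from h import *
c=np.array([655,-81]);a=np.radians(9.7);print(c-30*np.array([np.cos(a),np.sin(a)]))
go([*(c-30*np.array([np.cos(a),np.sin(a)])),100],9.7)"
```

```text
position: [0.4521, -0.3543, -0.0356]
wrist_force: [-1.0, -0.8, 0.6]
grip_force: 0.0
t: 21.5
position: [0.4516, -0.3537, -0.0367]
tcp_rot: [3.141, 0.001, 2.019]
wrist_force: [-1.8, 0.5, 5.0]
gripper_width: 0.02
grip_force: 70.4
[625.42889593 -86.05468139]
t 21.50 pos [ 451.6 -353.7    2.3] rpy [180.    0.  115.7] w 0.0200 shift [16.57 27.27 -9.78] turn [  0.   0. 106.]
```

```bash
python3 -m handwheel '[[[0,0,-5],[0,0,0]],[[0,0,-9.8],[0,0,0]],[[16.6,27.3,-9.8],[0,0,106]],[[16.6,27.3,-9.8],[0,0,106]],[[16.6,27.3,-9.8],[0,0,106]],[[16.6,27.3,-9.8],[0,0,106]],[[16.6,27.3,-9.8],[0,0,106]],[[16.6,27.3,-9.8],[0,0,106]],[[16.6,27.3,-9.8],[0,0,106]],[[16.6,27.3,-9.8],[0,0,106]],[[16.6,27.3,-9.8],[0,0,106]],[[16.6,27.3,-9.8],[0,0,106]],[[16.6,27.3,-9.8],[0,0,106]],[[16.6,27.3,-9.8],[0,0,106]],[[16.6,27.3,-9.8],[0,0,106]]]' | grep -E "pos|width"
python3 - <<'E'
from h import *
go([625.4,-86,6.3],9.7)
show("wrist",[("red",.11),("white",.10)],800,"pics/w6.png")
E
```

```text
position: [0.6253, -0.0854, 0.0605]
gripper_width: 0.0198
t 23.38 pos [625.3 -85.4  99.5] rpy [-180.     0.     9.8] w 0.0198 shift [0.01 0.06 9.32] turn [-0.   0.   0.1]
wrist red 0.11 6161 [284. 284.] [617.9 -87.4] [73.7 21.9  9.4]
wrist white 0.1 21384 [ 58. 110.] [666.9  21.1] [114.3  49.6  -0.3]
wrist white 0.1 24800 [284. 109.] [681.5 -76.8] [108.7  64.5   9.2]
wrist white 0.1 2026 [536.  82.] [ 720.7 -176.7] [28.1 18.6 -0.3]
wrist white 0.1 4517 [480. 251.] [ 649.1 -176.5] [68.9 19.  -0.2]
wrist white 0.1 1098 [542. 292.] [ 635.3 -213.7] [53.2  7.7 -0.2]
```

```bash
python3 -m handwheel '[[[0,0.06,5],[0,0,0]],[[0,0.06,8.5],[0,0,0]],[[0,0.06,9.35],[0,0,0]],[[0,0.06,9.35],[0,0,0]],[[0,0.06,9.35],[0,0,0]],[[0,0.06,9.35],[0,0,0]]]' | grep -E "pos|force"
python3 -m handwheel '[[[0,0,0],[0,0,0]],[[0,0,0],[0,0,0]],[[0,0,0],[0,0,0]],[[0,0,-4],[0,0,0]],[[0,0,-9],[0,0,0]],[[0,0,-11],[0,0,0]]]' 0 60 | grep -E "pos|width"
python3 - <<'E'
from h import *
go([450.2,-127,150],99.3)
E
```

```text
position: [0.6257, -0.0861, -0.0323]
wrist_force: [-0.1, 1.1, -1.8]
grip_force: 69.5
position: [0.6267, -0.0864, 0.0806]
gripper_width: 0.0853
t 24.93 pos [626.7 -86.4 119.6] rpy [179.9  -0.2   9.7] w 0.0853 shift [-18.07   1.03  -3.11] turn [  0.3  -0.1 -89.6]
```

```bash
python3 -m handwheel '[[[-18.1,1,-3.1],[0,0,-89.6]],[[-18.1,1,-3.1],[0,0,-89.6]],[[-18.1,1,-3.1],[0,0,-89.6]],[[-18.1,1,-3.1],[0,0,-89.6]],[[-18.1,1,-3.1],[0,0,-89.6]],[[-18.1,1,-3.1],[0,0,-89.6]],[[-18.1,1,-3.1],[0,0,-89.6]],[[-18.1,1,-3.1],[0,0,-89.6]],[[-18.1,1,-3.1],[0,0,-89.6]],[[-18.1,1,-3.1],[0,0,-89.6]],[[-18.1,1,-3.1],[0,0,-89.6]]]' | grep -E "pos|width"
python3 - <<'E'
from h import *
go([450.2,-127,1],99.3)
show("wrist",[("brick",.022),("white",.004)],1000,"pics/w7.png")
E
```

```text
position: [0.4488, -0.1264, 0.1084]
gripper_width: 0.0854
t 26.30 pos [ 448.8 -126.4  147.4] rpy [180.    0.   99.2] w 0.0854 shift [-0.08  0.13 14.64] turn [ 0.   0.  -0.1]
wrist brick 0.022 6536 [285. 196.] [ 450.5 -127.3] [129.   44.2 -80.5]
wrist brick 0.022 1374 [475. 188.] [604.  -88.8] [100.3  22.1   9.3]
wrist white 0.004 1793 [518.   9.] [598.7  52.6] [85.  17.6  1. ]
wrist white 0.004 9022 [477. 180.] [624.5 -87.1] [148.8  82.4  10. ]
```

View pics/w7.png

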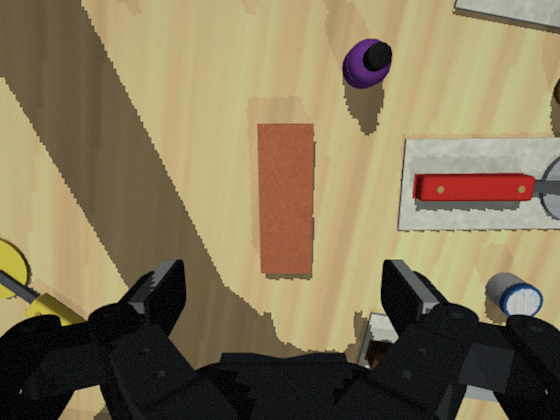

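The stone (285,196) reads 129x44 mm and is centred between the fingers; the purple bottle (367,63) is clear, and the wheel lies right side up on its card. Gripping the stone.

```bash
python3 -m handwheel '[[[-0.08,0.16,5],[0,0,-0.2]],[[-0.08,0.16,10],[0,0,-0.2]],[[-0.08,0.16,13.5],[0,0,-0.2]],[[-0.08,0.16,14.6],[0,0,-0.2]],[[-0.08,0.16,14.6],[0,0,-0.2]],[[-0.08,0.16,14.6],[0,0,-0.2]]]' 0 90 | grep -E "pos|force"
python3 -m handwheel '[[[0,0,0],[0,0,0]],[[0,0,0],[0,0,0]],[[0,0,0],[0,0,0]],[[0,0,0],[0,0,0]],[[0,0,0],[0,0,0]]]' 255 90
python3 -c "
from h import *
go([650.8,265.3,100],169.7)"
```

```text
position: [0.4514, -0.1274, -0.0364]
wrist_force: [-1.0, -1.1, 0.2]
grip_force: 0.0
t: 27.72
position: [0.4509, -0.1271, -0.0368]
tcp_rot: [3.141, 0.001, 1.737]
wrist_force: [-0.9, 1.3, 9.8]
gripper_width: 0.043
grip_force: 93.2
t 27.73 pos [ 450.9 -127.1    2.2] rpy [179.9   0.   99.5] w 0.0430 shift [35.4  26.2  -9.78] turn [  0.    0.1 -70.2]
```

```bash
python3 -m handwheel '[[[0,0,-5],[0,0,0]],[[0,0,-9.8],[0,0,0]],[[35.4,26.2,-9.8],[0,0,-70.2]],[[35.4,26.2,-9.8],[0,0,-70.2]],[[35.4,26.2,-9.8],[0,0,-70.2]],[[35.4,26.2,-9.8],[0,0,-70.2]],[[35.4,26.2,-9.8],[0,0,-70.2]],[[35.4,26.2,-9.8],[0,0,-70.2]],[[35.4,26.2,-9.8],[0,0,-70.2]],[[35.4,26.2,-9.8],[0,0,-70.2]],[[35.4,26.2,-9.8],[0,0,-70.2]],[[35.4,26.2,-9.8],[0,0,-70.2]],[[35.4,26.2,-9.8],[0,0,-70.2]],[[35.4,26.2,-9.8],[0,0,-70.2]]]' | grep -E "pos|width"
python3 - <<'E'
from h import *
go([650.8,265.3,6.2],169.7)
E
```

```text
position: [0.6505, 0.2649, 0.0606]
gripper_width: 0.043
t 29.48 pos [650.5 264.9  99.6] rpy [180.    0.  169.7] w 0.0430 shift [-0.02  0.05  9.34] turn [ 0.  0. -0.]
```

```bash
python3 -m handwheel '[[[0,0.05,5],[0,0,0]],[[0,0.05,8.5],[0,0,0]],[[0,0.05,9.35],[0,0,0]],[[0,0.05,9.35],[0,0,0]],[[0,0.05,9.35],[0,0,0]],[[0,0.05,9.35],[0,0,0]]]' | grep -E "pos|force"
python3 -m handwheel '[[[0,0,0],[0,0,0]],[[0,0,0],[0,0,0]],[[0,0,0],[0,0,0]],[[0,0,-4],[0,0,0]],[[0,0,-9],[0,0,0]],[[0,0,-14],[0,0,0]],[[20,0,-14],[0,0,0]],[[20,0,-14],[0,0,0]],[[20,0,-14],[0,0,0]],[[20,0,-14],[0,0,0]],[[20,0,-14],[0,0,0]]]' 60 60 | grep -E "pos|width"
python3 - <<'E'
from h import *
show("top",[("green",.015),("red",.015),("brick",.026),("brown",.015)],120,"pics/t8.png")
im=cv2.imread("pics/t8.png"); cv2.imwrite("pics/t8c.png",cv2.resize(im[110:260,90:400],None,fx=2.5,fy=2.5,interpolation=cv2.INTER_CUBIC))
E
```

```text
position: [0.6508, 0.2658, -0.0327]
wrist_force: [-0.5, -0.5, 0.0]
grip_force: 93.8
position: [0.4541, 0.302, 0.1074]
gripper_width: 0.0654
top green 0.015 181 [215. 170.] [614.9  86.2] [91.5 18.3 -0.2]
top red 0.015 166 [275. 171.] [613.6 -87.3] [87.6 20.   9.5]
top brick 0.026 969 [23. 72.] [889.8 659.4] [139.8  63.5 -74. ]
top brick 0.026 166 [32. 86.] [847.2 624.6] [122.6  11.7 -74. ]
top brick 0.026 161 [44. 95.] [813.7 606.1] [161.   14.2 -74.5]
top brick 0.026 702 [152. 156.] [650.6 266.3] [130.2  45.5 -10.2]
top brown 0.015 1536 [158.  38.] [1011.8  297.4] [247.  183.9 -70.8]
top brown 0.015 694 [378.  51.] [1010.7 -428. ] [219.9 137.3  80.7]
top brown 0.015 1385 [41. 92.] [861.1 626.8] [211.1 138.9 -78. ]
top brown 0.015 230 [325.  75.] [ 918.5 -224.2] [100.7  33.8  89.8]
top brown 0.015 226 [266.  83.] [882.7 -56.7] [100.2  24.7 -88.2]
top brown 0.015 223 [105.  88.] [852.5 417.7] [100.7  22.5  89.2]
top brown 0.015 966 [ 29. 209.] [499.2 617.2] [243.4 131.4 -24.3]
top brown 0.015 239 [338. 176.] [ 609.5 -270.4] [94.3 22.7 -1.2]
```

View pics/t8c.png

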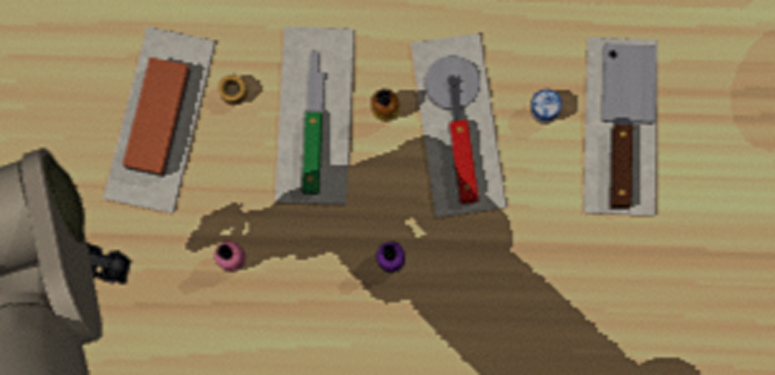

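The final picture shows all four items on their outlines, right side up: stone (157,115), knife (313,120), wheel (458,130), cleaver (625,120). The measured centres are within about 2 mm for the stone, knife and cleaver. The wheel's raw reading is about 5 mm long because shadow cuts off its handle end. The amber bottle (385,103) is standing, and the arm is clear with the gripper open.

```bash
python3 -c "
from bench import robot; print(robot.job_done())"
```

```text
the job is handed in; nothing more can be done
None
```

The knife, cleaver, pizza wheel and stone each lie on their own card's outline, the amber oil bottle is still standing, everything is released, and the job was handed in at about 32 s of the 118 s allowed.

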